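Line up the jam jars by height on the bread counter

ROBOT

A 6-joint arm with a two-finger parallel gripper is mounted at the origin on the work surface. World frame = base frame: x ahead of the robot, y to its left, z up, the work surface at z = 0. Lengths are in m, angles in rad, forces in N, time in s.
With the tool pointing down it reaches from about 0.425 to 0.95 m from the base axis. Payload 3.5 kg.
Tool frame: the origin (TCP) lies midway between the tips of the shut fingers; the grasp point (between the pads) lies 19 mm behind it; z points along the fingers, y is the direction in which the jaws open and shut (so a half turn about z gives the same grasp; the last joint's range is limited). The gripper opens to 85 mm and grips with 20 to 120 N. Pads are 22 mm wide; open, the fingers measure 114 mm over their backs; the gripper's body (76 mm by 85 mm) begins 54 mm behind the grasp point. The pads swing forward as they close: fully open they stand 13 mm farther back than shut.
Start: joints at [1.097, 0.286, 1.577, -0, 1.279, -0.15], TCP at [0.215, 0.64, 0.231] pointing down, gripper open.
Joint ranges: [-2.77, 2.77], [-0.9, 2.22], [0.21, 2.48], [-1.53, 4.67], [0.24, 2.81], [-2.84, 2.84]. Speed limits (rad/s): [2.79, 2.79, 3.14, 3.14, 3.14, 3.14].

INTERFACE

Orientations are given as a unit quaternion [x, y, z, w].
In Python, from plant import * gives the robot as it stands.
- The arm moves only by the shell command python3 -m jog 'ROWS' [FORCE]. ROWS is a JSON object of lists of equal length, an entry for each row: "travel": the shift along the world's x, y, z in mm, a list of three; "dr": the turn, a rotation vector about the world's x, y, z in degrees, a list of three; "jaw": the closure in counts, from 0 (fully open) to 255 (shut). In form: {"travel": [[x, y, z], ...], "dr": [[wx, wy, wz], ...], "jaw": [jaw, ...]}. A call has 1 to 5 rows; each row shifts and turns the commanded pose from where the row before left it; what a row does not reach is not made up. A row lasts 1/12 s, in which the tool goes at most 41.7 mm and 7.16 degrees, less where a joint would pass 70% of its speed; a pose out of reach is approached as far as the arm can. A call is refused whole if a number of a shift passes 41.7 or a number of a turn 7.16, either way. A call with a gripper value outside its range is refused whole. The fingers move at their own pace and stop on an object; FORCE is the grip in N (left out, the last holds). Time passes only in rows, so rows that do not move let the fingers close. It gives the time, the measured TCP pose, the force and the opening at its end, in the units of the state.
- get_state(): the state, without advancing time (a new reading comes with each control period).
- read_camera(name): name is "scene" or "top" or "wrist"; returns the picture (480x640x3 uint8, red, green, blue); there is no depth.
- camera_info(name): a dict with "K" (3x3 intrinsics, pixels), "R" (3x3) and "t" (3): a world point X has camera coordinates R X + t; the wrist camera has in their place "mount" (4x4, takes a point from camera to tool coordinates, whose origin is the TCP and whose axes are the flange's). Camera axes: x right, y down, z forward; pixel columns grow to the right and rows downward; lengths in m; the calibration is good to about 2 mm. A picture is of the moment at which its call begins: read the wrist's pose just before it. camera_info takes no time and is no camera call.
- sign_off(): hands the job in, once; it reports no verdict.
The state is a dict: "time": time; "qpos": joint angles; "dq": joint speeds; "joint_efforts": joint torques, N m; "eef_pos": TCP position; "tcp_rot": TCP orientation; "contact_force": force on the tool from outside, world axes, zero at the start; "wrist_torque": the same for the moment, N m; "opening": opening from 0.0 (shut) to 1.0 (fully open).
Only numpy, scipy, OpenCV 4.12 (cv2) and the standard library are available. Lean on these libraries where they do the work, as an engineer would, in place of code of your own. Each camera call takes 0.05 s, during which the arm holds its last target. There are 200 camera calls.

TASK

Line up the four jam jars in order of height on the row of round slates on the wooden board: the shortest on the slate next to the butter crock, each next one taller, the tallest at the far end by the spoon pot. Stand each jar upright in the middle of its slate, setting it down gently without dropping it or tipping it over, and leave the grey cup where it stands.

Things in the scene. Friction and masses are not known exactly. Their poses are not given: they have to be found in the camera images.
- jar_red: closed jam jar with a bright strawberry-red lid and dark red contents above a white paper band; a round jar 50 mm in diameter from bottom to lid, 48 mm tall, 70 to 230 g, standing loose on the counter; origin at the centre of its underside, z up along its axis
- jar_orange: closed jam jar with a bright orange lid and dark orange contents above a white paper band; a round jar 50 mm in diameter from bottom to lid, 64 mm tall, 70 to 230 g, standing loose on the counter; origin at the centre of its underside, z up along its axis
- jar_green: closed jam jar with a bright green lid and dark green contents above a white paper band; a round jar 50 mm in diameter from bottom to lid, 80 mm tall, 70 to 230 g, standing loose on the counter; origin at the centre of its underside, z up along its axis
- jar_purple: closed jam jar with a bright purple lid and dark purple contents above a white paper band; a round jar 50 mm in diameter from bottom to lid, 96 mm tall, 70 to 230 g, standing loose on the counter; origin at the centre of its underside, z up along its axis
- slate_a: one of four identical round dark slate coasters (74 mm in diameter, 5 mm thick, a small white dot at its centre) fixed in a straight row, 92 mm from centre to centre, along a fixed brown wooden board (110 x 580 mm, 15 mm thick) on the counter; origin at the centre of its underside, so its top is 5 mm above the origin and 20 mm above the counter; the letters a to d say nothing about its place in the row
- slate_b: one of four identical round dark slate coasters (74 mm in diameter, 5 mm thick, a small white dot at its centre) fixed in a straight row, 92 mm from centre to centre, along a fixed brown wooden board (110 x 580 mm, 15 mm thick) on the counter; origin at the centre of its underside, so its top is 5 mm above the origin and 20 mm above the counter; the letters a to d say nothing about its place in the row
- slate_c: one of four identical round dark slate coasters (74 mm in diameter, 5 mm thick, a small white dot at its centre) fixed in a straight row, 92 mm from centre to centre, along a fixed brown wooden board (110 x 580 mm, 15 mm thick) on the counter; origin at the centre of its underside, so its top is 5 mm above the origin and 20 mm above the counter; the letters a to d say nothing about its place in the row
- slate_d: one of four identical round dark slate coasters (74 mm in diameter, 5 mm thick, a small white dot at its centre) fixed in a straight row, 92 mm from centre to centre, along a fixed brown wooden board (110 x 580 mm, 15 mm thick) on the counter; origin at the centre of its underside, so its top is 5 mm above the origin and 20 mm above the counter; the letters a to d say nothing about its place in the row
- crock: white ceramic butter crock with a blue band and a blue lid, 82 mm in diameter, 74 mm tall, fixed on the board at one end of the row of slates, on the same line, its centre 100 mm from the centre of the nearest slate; it may be at either end (a wooden pot with spoons, 68 mm in diameter and with spoons up to 115 mm tall, is at the other end); origin at the centre of its underside, on the board 15 mm above the counter
- cup: empty dark grey stoneware cup without a handle, standing loose on the counter among the jars, 62 mm in diameter at the rim, 85 mm tall; origin at the centre of its underside; to be left where it is
Mind the look-alikes: they are no part of the job. What is shaped like the jar_red but pink or purple is not meant.

How it is judged:
By the outcome, as a careful person would: the job done as asked, in the order asked, and still so for the second after the job is handed in, with the robot touching nothing.
It also fails if it takes over 99 s, if anything falls off the work surface, if the arm or the gripper's body presses on something with over 40 N, if the wrist force passes 120 N, or if a joint passes its speed limit or range.

## Working session

There is one attempt and no reset: what is moved stays moved. The work goes in short steps, Python scripts to look and compute and a shell command to move; the robot and the scene stay as the last step left them, time stands still between calls to the robot, and variables do not carry over. Pictures are saved under pics/ and viewed, about 12 in all and at most 16, crops included, and the job is handed in when it is done.

```bash
mkdir -p pics
python3 - <<'E'
from plant import *
import cv2, numpy as np
for n in ("scene","top"):
    cv2.imwrite(f"pics/{n}0.png", cv2.cvtColor(read_camera(n),cv2.COLOR_RGB2BGR))
    i=camera_info(n); print(n,np.round(i["K"],1).tolist(),np.round(i["R"],3).tolist(),np.round(i["t"],3).tolist(), (-np.array(i["R"]).T@np.array(i["t"])).round(3))
print(camera_info("wrist")); print(get_state())
E
```

```text
scene [[523.0, 0.0, 315.1], [0.0, 523.0, 231.5], [0.0, 0.0, 1.0]] [[0.555, 0.832, 0.022], [0.483, -0.3, -0.823], [-0.678, 0.467, -0.568]] [-0.339, -0.194, 1.561] [ 1.339 -0.506  0.735]
top [[511.4, 0.0, 320.6], [0.0, 511.4, 239.8], [0.0, 0.0, 1.0]] [[0.011, -1.0, -0.006], [-0.977, -0.01, -0.214], [0.214, 0.009, -0.977]] [0.062, 0.515, 1.078] [0.272 0.057 1.163]
{'K': array([[356.99780317,   0.        , 322.01499193],
       [  0.        , 356.99780317, 231.05698816],
       [  0.        ,   0.        ,   1.        ]]), 'mount': array([[ 1.69271481e-03, -9.57490578e-01, -2.88459577e-01,
         7.22713351e-02],
       [ 9.99998567e-01,  1.62750763e-03,  4.65885623e-04,
        -1.86040610e-04],
       [ 2.33890669e-05, -2.88459952e-01,  9.57491961e-01,
        -1.42865735e-01],
       [ 0.00000000e+00,  0.00000000e+00,  0.00000000e+00,
         1.00000000e+00]])}
{'time': 0.1, 'qpos': array([ 1.09701694e+00,  2.87122962e-01,  1.57804574e+00,  4.35095096e-06,
        1.27863478e+00, -1.49984943e-01]), 'dq': array([-0.00016906, -0.00148542, -0.0026828 , -0.00069535, -0.00052899,
       -0.00029229]), 'joint_efforts': array([ 1.04435010e-03, -4.07300270e+01, -2.93697953e+01, -1.26070181e-04,
        3.43636639e-03,  2.19458073e-06]), 'eef_pos': array([0.21444268, 0.63938904, 0.23004672]), 'tcp_rot': array([ 1.61191428e-01,  9.86922541e-01, -1.05144817e-03, -3.41179304e-04]), 'contact_force': array([-0.24920748,  0.92827199, -0.36880479]), 'wrist_torque': array([ 0.06309516,  0.02827574, -0.0073143 ]), 'opening': 1.0034381468091016}
```

View pics/scene0.png

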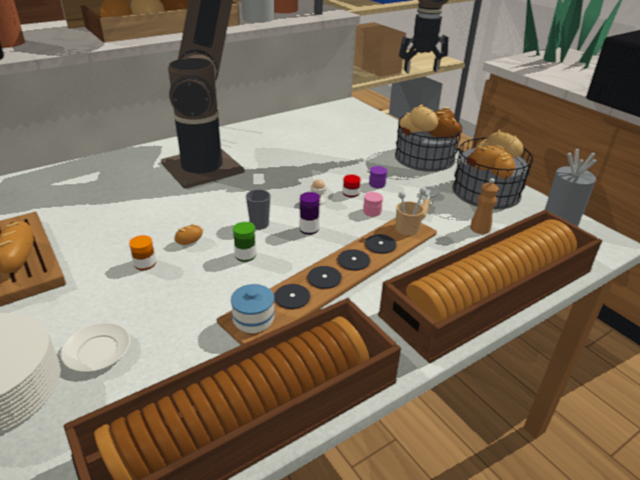

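View pics/top0.png

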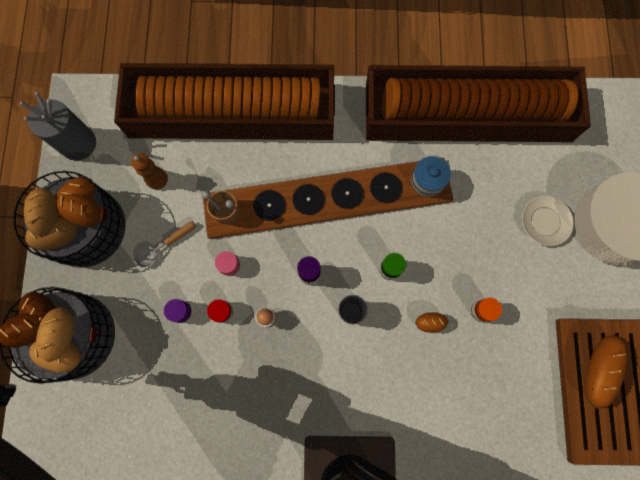

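The scene view shows the four jars: red (352,186), orange (143,252), green (245,242) and tall purple (310,213). The look-alikes are pink (373,204) and short purple (378,177). In the top view:

- **Jars:** red (219,311), orange (489,310), green (394,265), tall purple (309,269).
- **Look-alikes:** pink (228,263), short purple (177,310).
- **Cup:** (352,310).
- **Slates:** dots at (386,187), (347,193), (308,199) and (269,205).
- **Ends of the row:** crock on the right (431,175), spoon pot on the left (222,205).

Next I'll measure positions and make one enlarged crop to confirm which jar is which.

```bash
cat > h.py <<'E'
import numpy as np, cv2
from plant import *
def cam(n):
    i=camera_info(n); return np.array(i["K"]),np.array(i["R"]),np.array(i["t"])
def ray(n,uv,z,c=None):
    K,R,t=c or cam(n); d=R.T@np.linalg.solve(K,[uv[0],uv[1],1.]); o=-R.T@t
    return o+d*(z-o[2])/d[2]
def wcam():
    from scipy.spatial.transform import Rotation as Ro
    s=get_state(); i=camera_info("wrist"); T=np.eye(4); T[:3,:3]=Ro.from_quat(s["tcp_rot"]).as_matrix(); T[:3,3]=s["eef_pos"]
    M=np.linalg.inv(T@i["mount"]); return (np.array(i["K"]),M[:3,:3],M[:3,3])
def proj(c,X):
    K,R,t=c; p=K@(R@np.asarray(X)+t); return p[:2]/p[2]
E
python3 - <<'E'
from h import *
a=cv2.imread("pics/top0.png"); s=cv2.imread("pics/scene0.png")
def blob(im,uv,r,hue,vmin):
    hsv=cv2.cvtColor(im,cv2.COLOR_BGR2HSV).astype(int); dh=np.abs((hsv[...,0]-hue+90)%180-90)
    m=((dh<8)&(hsv[...,1]>150)&(hsv[...,2]>vmin)).astype(np.uint8)
    b=np.zeros_like(m); u,v=uv; b[v-r:v+r,u-r:u+r]=m[v-r:v+r,u-r:u+r]
    c=max(cv2.findContours(b,0,2)[0],key=cv2.contourArea); return cv2.minEnclosingCircle(c),cv2.boundingRect(c)
for n,uv,us,h in [("red",(219,311),(352,186),.048),("orange",(489,310),(143,246),.064),("green",(394,265),(245,232),.080),("purple",(309,269),(310,203),.096)]:
    hue=cv2.cvtColor(a[uv[1]:uv[1]+1,uv[0]:uv[0]+1],cv2.COLOR_BGR2HSV)[0,0]
    (c,r),bb=blob(a,uv,20,int(hue[0]),60)
    p=ray("top",c,h); f=511.4/(1.163-h)
    print(n,hue,np.round(c,1),round(r,1),"exp r",round(.025*f,1),bb,p.round(4),"reach",np.hypot(*p[:2]).round(3),"scene base/top",proj(cam("scene"),[*p[:2],0]).round(),proj(cam("scene"),[*p[:2],h]).round())
g=cv2.cvtColor(a,cv2.COLOR_BGR2GRAY)
P=[]
for u,v in [(386,187),(347,193),(308,199),(269,205)]:
    w=g[v-5:v+6,u-5:u+6].astype(float); w=np.clip(w-90,0,None); yy,xx=np.mgrid[v-5:v+6,u-5:u+6]
    c=(np.sum(xx*w)/w.sum(),np.sum(yy*w)/w.sum()); p=ray("top",c,.02); P.append(p); print("slate",np.round(c,1),p.round(4))
P=np.array(P); print(np.linalg.norm(np.diff(P,axis=0),axis=1).round(4)); print("cup",ray("top",(352,310),.085).round(3),"crock",ray("top",(431,172),.089).round(3), "pink",ray("top",(228,263),.048).round(3),"pot",ray("top",(222,203),.08).round(3),"spoon",ray("top",(148,250),.01).round(3),"egg",ray("top",(265,316),.03).round(3))
print("pepper",ray("top",(140,162),.15).round(3))
cr=np.hstack([cv2.resize(a[230:340,150:330],None,fx=2.2,fy=2.2),cv2.resize(s[160:270,290:400],(242,242))]); cv2.imwrite("pics/crop1.png",cr); print(cr.shape)
E
```

```text
red [  0 255 146] [218.1 310.3] 11.7 exp r 11.5 (207, 299, 23, 23) [0.3566 0.2877 0.048 ] reach 0.458 scene base/top [351. 193.] [352. 178.]
orange [ 11 255 179] [488.1 309.5] 13.4 exp r 11.6 (475, 298, 27, 24) [ 0.3635 -0.2918  0.064 ] reach 0.466 scene base/top [147. 262.] [142. 239.]
green [ 49 252  87] [394. 264.] 11.4 exp r 11.8 (383, 253, 23, 22) [ 0.457 -0.091  0.08 ] reach 0.466 scene base/top [246. 255.] [244. 226.]
purple [143 197  62] [308.1 267.4] 10.6 exp r 12.0 (298, 257, 21, 21) [0.4452 0.0925 0.096 ] reach 0.455 scene base/top [309. 229.] [310. 196.]
slate [385.7 186.7] [ 0.6504 -0.0833  0.02  ]
slate [346.9 192.6] [0.6351 0.0073 0.02  ]
slate [307.9 198.6] [0.6196 0.0981 0.02  ]
slate [268.8 204.6] [0.6042 0.1887 0.02  ]
[0.0919 0.0921 0.0919]
cup [ 0.358 -0.001  0.085] crock [ 0.662 -0.175  0.089] pink [0.461 0.271 0.048] pot [0.589 0.285 0.08 ] spoon [0.496 0.465 0.01 ] egg [0.347 0.188 0.03 ]
pepper [0.657 0.448 0.15 ]
(242, 638, 3)
```

View pics/crop1.png

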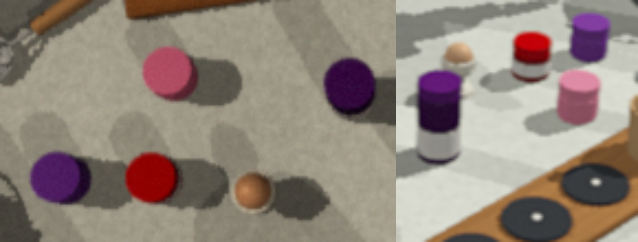

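The crop confirms the targets. The red jar (150,178) has a white band and red lid. The decoys, pink (168,75) and short purple (60,178), have no band. The tall banded purple is at (350,85). Slate spacing measures 92 mm, as specified.

I'll put red, orange, green and purple on the slates in order from the crock. The jaws go at about 45° in the world, which clears the neighbours when picking and placing.

```bash
python3 -m jog '{"travel":[[14,-35,0],[14,-35,0],[14,-35,0],[14,-35,0],[14,-35,0]],"dr":[[0,0,-5.3],[0,0,-5.3],[0,0,-5.3],[0,0,-5.3],[0,0,-5.3]],"jaw":[0,0,0,0,0]}' 40
python3 -m jog '{"travel":[[14,-35,0],[14,-35,0],[14,-35,0],[14,-35,0],[14,-35,0]],"dr":[[0,0,0],[0,0,0],[0,0,0],[0,0,0],[0,0,0]],"jaw":[0,0,0,0,0]}'
python3 -m jog '{"travel":[[0,0,-35],[0,0,-35],[0,0,-30],[0,0,0]],"dr":[[0,0,0],[0,0,0],[0,0,0],[0,0,0]],"jaw":[0,0,0,0]}'
cat >> h.py <<'E'
def shot(name):
    c=wcam(); im=cv2.cvtColor(read_camera("wrist"),cv2.COLOR_RGB2BGR); cv2.imwrite(f"pics/{name}.png",im); return c,im
def lid(name,xy,h,hue,vmin,dh=10):
    """wrist view: lid-top centre near predicted pixel, jar centre estimate"""
    c,im=shot(name); hsv=cv2.cvtColor(im,cv2.COLOR_BGR2HSV).astype(int)
    m=((np.abs((hsv[...,0]-hue+90)%180-90)<dh)&(hsv[...,1]>120)&(hsv[...,2]>vmin)).astype(np.uint8)
    q=proj(c,[*xy,h]); cs=[k for k in cv2.findContours(m,0,2)[0] if cv2.contourArea(k)>300]
    k=min(cs,key=lambda k:np.linalg.norm(cv2.minEnclosingCircle(k)[0]-q))
    e=[proj(c,[xy[0]+.025*np.cos(a),xy[1]+.025*np.sin(a),h]) for a in np.arange(0,6.28,.1)]
    print(name,"pred",q.round(),"blob",np.round(cv2.boundingRect(k)),"pred box",np.round([*np.min(e,0),*np.ptp(e,axis=0)]),"ray",ray(0,cv2.minEnclosingCircle(k)[0],h,c).round(4),"tcp",get_state()["eef_pos"].round(4))
    cv2.polylines(im,[np.int32(e)],True,(0,255,255)); cv2.imwrite(f"pics/{name}.png",im)
E
python3 -c '
from h import *
lid("w_red",(.3566,.2877),.048,0,60); print(get_state()["tcp_rot"],get_state()["qpos"])'
```

```text
time: 0.52
eef_pos: [0.2847, 0.4631, 0.2306]
tcp_rot: [0.385, 0.923, -0.001, -0.0]
contact_force: [1.0, 0.3, 0.4]
opening: 1.003
time: 0.93
eef_pos: [0.3546, 0.2881, 0.2309]
tcp_rot: [0.383, 0.924, -0.0, -0.0]
contact_force: [0.2, -0.1, -0.3]
opening: 1.001
time: 1.27
eef_pos: [0.3502, 0.2871, 0.1246]
tcp_rot: [0.384, 0.923, -0.005, -0.004]
contact_force: [-1.6, -0.7, -0.5]
opening: 1.001
w_red pred [330. 247.] blob [294 207  75  77] pred box [292. 209.  77.  73.] ray [0.3557 0.2886 0.048 ] tcp [0.352  0.2883 0.1279]
[ 0.38330631  0.92361054 -0.00337071 -0.00291379] [ 4.62670983e-01 -8.90727328e-02  2.18408345e+00 -1.97426859e-05
  1.05549303e+00 -3.21360554e-01]
```

View pics/w_red.png

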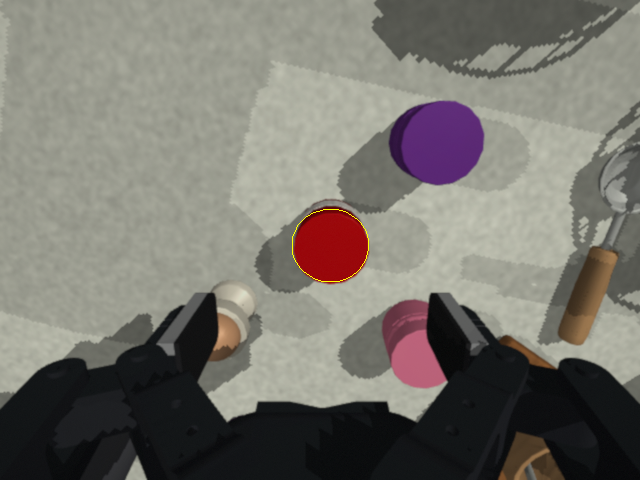

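The wrist view shows the red jar's lid at (330,246), matching its predicted outline. Both fingers are clear of the egg cup (230,320) and the pink decoy (415,340). I'll go down and grip.

```bash
python3 -m jog '{"travel":[[1,-1,-30],[0,0,-30],[0,0,-30],[0,0,-20],[0,0,-8]],"dr":[[0,0,0],[0,0,0],[0,0,0],[0,0,0],[0,0,0]],"jaw":[0,0,0,0,0]}' 40
python3 -m jog '{"travel":[[0,0,0],[0,0,0],[0,0,0]],"dr":[[0,0,0],[0,0,0],[0,0,0]],"jaw":[0,0,140]}'
python3 -m jog '{"travel":[[0,0,0],[0,0,0],[0,0,0],[0,0,0],[0,0,0]],"dr":[[0,0,0],[0,0,0],[0,0,0],[0,0,0],[0,0,0]],"jaw":[140,140,140,140,140]}'
```

```text
time: 1.73
eef_pos: [0.3553, 0.289, 0.0125]
tcp_rot: [0.383, 0.924, -0.001, -0.001]
contact_force: [0.5, 0.1, 0.4]
opening: 0.998
time: 1.98
eef_pos: [0.3576, 0.29, 0.0156]
tcp_rot: [0.383, 0.924, 0.002, 0.001]
contact_force: [0.2, -0.1, 0.2]
opening: 0.881
time: 2.4
eef_pos: [0.357, 0.2896, 0.0151]
tcp_rot: [0.383, 0.924, 0.001, 0.001]
contact_force: [-0.6, -0.7, 6.1]
opening: 0.578
```

```bash
python3 -m jog '{"travel":[[0,0,5],[0,0,20],[0,0,35],[0,0,35],[0,0,35]],"dr":[[0,0,0],[0,0,0],[0,0,0],[0,0,0],[0,0,0]],"jaw":[140,140,140,140,140]}'
python3 -m jog '{"travel":[[12,-15,0],[22,-28,0],[24,-30,0],[24,-30,0],[24,-30,0]],"dr":[[0,0,0],[0,0,0],[0,0,0],[0,0,0],[0,0,0]],"jaw":[140,140,140,140,140]}'
python3 -m jog '{"travel":[[24,-30,0],[24,-30,0],[24,-30,0],[24,-30,0],[24,-30,0]],"dr":[[0,0,0],[0,0,0],[0,0,0],[0,0,0],[0,0,0]],"jaw":[140,140,140,140,140]}'
python3 -m jog '{"travel":[[24,-30,0],[24,-30,0],[17,-22,0],[0,0,0],[0,0,0]],"dr":[[0,0,0],[0,0,0],[0,0,0],[0,0,0],[0,0,0]],"jaw":[140,140,140,140,140]}'
```

```text
time: 2.82
eef_pos: [0.3549, 0.2885, 0.1446]
tcp_rot: [0.383, 0.924, -0.0, -0.0]
contact_force: [0.3, 0.6, -0.7]
opening: 0.574
time: 3.23
eef_pos: [0.4622, 0.1546, 0.1438]
tcp_rot: [0.383, 0.924, 0.0, 0.0]
contact_force: [1.2, 0.6, -1.1]
opening: 0.575
time: 3.65
eef_pos: [0.5823, 0.0042, 0.1434]
tcp_rot: [0.383, 0.924, 0.0, -0.0]
contact_force: [-0.5, 0.6, -0.7]
opening: 0.573
time: 4.07
eef_pos: [0.6469, -0.0774, 0.143]
tcp_rot: [0.384, 0.923, 0.0, -0.0]
contact_force: [0.8, 1.1, -0.8]
opening: 0.575
```

```bash
python3 -c '
from h import *
s=get_state(); print(s["eef_pos"])
lid("w_red2",(s["eef_pos"][0],s["eef_pos"][1]),.143+.033,0,50)
c=wcam()
for P in [(.6504,-.0833),(.6351,.0073),(.6196,.0981)]: print(proj(c,[*P,.02]).round(1))'
```

```text
[ 0.64687732 -0.07740343  0.14302606]
w_red2 pred [321. 337.] blob [253 259 139 143] pred box [250. 272. 142. 124.] ray [ 0.6455 -0.0751  0.176 ] tcp [ 0.6462 -0.0762  0.1428]
[318.8 231.7]
[392.8 131.7]
[480.3  13. ]
```

View pics/w_red2.png

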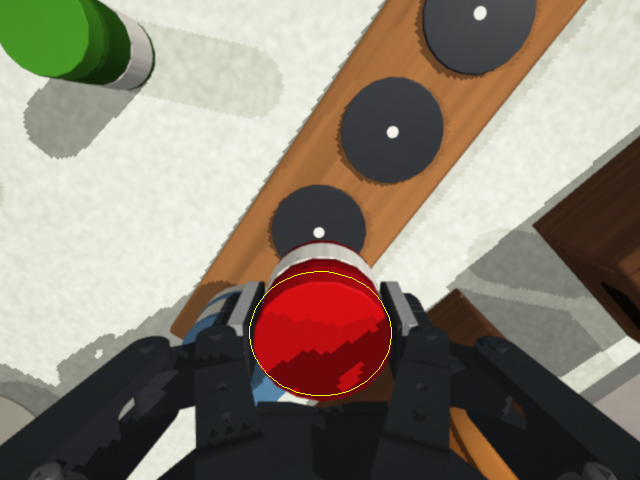

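Slate dots are seen at (319,232), (392,132) and (480,13), within a pixel of the prediction, and the red jar sits square in the jaws. I'll shift it over the slate and lower it.

```bash
python3 -m jog '{"travel":[[3.7,-7,-20],[0,0,-35],[0,0,-30],[0,0,-13],[0,0,-4]],"dr":[[0,0,0],[0,0,0],[0,0,0],[0,0,0],[0,0,0]],"jaw":[140,140,140,140,140]}'
python3 -m jog '{"travel":[[0,0,0],[0,0,-1],[0,0,-1],[0,0,-1],[0,0,-1]],"dr":[[0,0,0],[0,0,0],[0,0,0],[0,0,0],[0,0,0]],"jaw":[140,140,140,140,140]}'
```

```text
time: 4.53
eef_pos: [0.647, -0.081, 0.0375]
tcp_rot: [0.383, 0.924, -0.0, -0.004]
contact_force: [-0.5, 0.6, -0.7]
opening: 0.572
time: 4.95
eef_pos: [0.6515, -0.0833, 0.039]
tcp_rot: [0.383, 0.924, 0.0, 0.001]
contact_force: [-1.0, 0.4, -0.7]
opening: 0.571
```

```bash
python3 -m jog '{"travel":[[0,0,-1],[0,0,-0.5],[0,0,0],[0,0,0]],"dr":[[0,0,0],[0,0,0],[0,0,0],[0,0,0]],"jaw":[140,140,140,140]}'
python3 -m jog '{"travel":[[0,0,-1],[0,0,-0.5],[0,0,0],[0,0,0]],"dr":[[0,0,0],[0,0,0],[0,0,0],[0,0,0]],"jaw":[140,140,140,140]}'
```

```text
time: 5.28
eef_pos: [0.6504, -0.0831, 0.0358]
tcp_rot: [0.383, 0.924, -0.0, -0.0]
contact_force: [0.5, 0.1, -0.2]
opening: 0.575
time: 5.62
eef_pos: [0.6506, -0.0832, 0.0351]
tcp_rot: [0.383, 0.924, -0.0, 0.0]
contact_force: [-2.4, 0.5, 5.7]
opening: 0.575
```

Contact at 5.7 N. I'll release, retreat and go on to orange.

```bash
python3 -m jog '{"travel":[[0,0,0],[0,0,0],[0,0,0],[0,0,0],[0,0,10]],"dr":[[0,0,0],[0,0,0],[0,0,0],[0,0,0],[0,0,0]],"jaw":[80,50,30,20,0]}'
python3 -m jog '{"travel":[[0,0,25],[0,0,35],[0,0,35],[-15,-11,5],[-27,-20,0]],"dr":[[0,0,0],[0,0,0],[0,0,0],[0,0,0],[0,0,0]],"jaw":[0,0,0,0,0]}'
python3 -m jog '{"travel":[[-30,-22,0],[-30,-22,0],[-30,-22,0],[-30,-22,0],[-30,-22,0]],"dr":[[0,0,0],[0,0,0],[0,0,0],[0,0,0],[0,0,0]],"jaw":[0,0,0,0,0]}'
python3 -m jog '{"travel":[[-30,-22,0],[-30,-22,0],[-26,-19,0],[-10,-7,0],[0,0,0]],"dr":[[0,0,0],[0,0,0],[0,0,0],[0,0,0],[0,0,0]],"jaw":[0,0,0,0,0]}'
python3 -c '
from h import *
lid("w_or",(.363,-.296),.064,11,60)'
```

```text
time: 6.03
eef_pos: [0.6486, -0.0826, 0.0419]
tcp_rot: [0.383, 0.924, -0.0, -0.002]
contact_force: [0.2, 0.2, 0.5]
opening: 1.002
time: 6.45
eef_pos: [0.6125, -0.114, 0.1504]
tcp_rot: [0.382, 0.924, 0.001, 0.006]
contact_force: [-1.1, -0.8, -0.1]
opening: 1.0
time: 6.87
eef_pos: [0.4571, -0.2248, 0.1451]
tcp_rot: [0.383, 0.924, -0.0, 0.001]
contact_force: [-0.6, -0.5, -0.8]
opening: 0.996
time: 7.28
eef_pos: [0.3607, -0.2957, 0.1451]
tcp_rot: [0.385, 0.923, -0.001, 0.0]
contact_force: [0.8, -1.1, 0.8]
opening: 0.997
w_or pred [323. 241.] blob [289 201  74  79] pred box [286. 204.  76.  72.] ray [ 0.3637 -0.2948  0.064 ] tcp [ 0.3618 -0.2949  0.1451]
```

View pics/w_or.png

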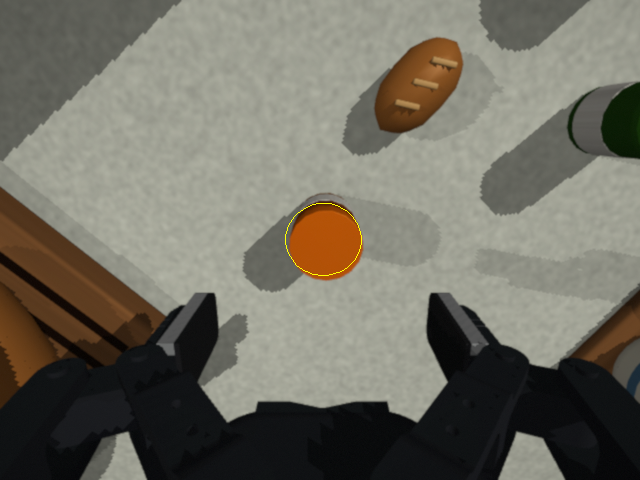

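The orange lid is at (325,242), about 3 px below the prediction, so the jar is at about (0.365, -0.297). The space around the fingers is clear.

```bash
python3 -m jog '{"travel":[[2.3,-3,-30],[0,0,-30],[0,0,-30],[0,0,-20],[0,0,-8]],"dr":[[0,0,0],[0,0,0],[0,0,0],[0,0,0],[0,0,0]],"jaw":[0,0,0,0,0]}' 40
python3 -m jog '{"travel":[[0,0,0],[0,0,0],[0,0,0]],"dr":[[0,0,0],[0,0,0],[0,0,0]],"jaw":[0,140,140]}'
python3 -m jog '{"travel":[[0,0,0],[0,0,0],[0,0,0],[0,0,0],[0,0,0]],"dr":[[0,0,0],[0,0,0],[0,0,0],[0,0,0],[0,0,0]],"jaw":[140,140,140,140,140]}'
```

```text
time: 7.75
eef_pos: [0.3641, -0.2944, 0.0233]
tcp_rot: [0.382, 0.924, 0.002, -0.002]
contact_force: [-0.4, 0.9, 0.7]
opening: 1.001
time: 8.0
eef_pos: [0.3661, -0.298, 0.028]
tcp_rot: [0.383, 0.924, -0.001, 0.001]
contact_force: [-0.1, -0.5, 1.2]
opening: 0.747
time: 8.42
eef_pos: [0.366, -0.2984, 0.0284]
tcp_rot: [0.383, 0.924, -0.001, 0.002]
contact_force: [1.1, 1.1, 5.3]
opening: 0.572
```

```bash
python3 -m jog '{"travel":[[0,0,5],[0,0,20],[0,0,35],[0,0,35],[0,0,35]],"dr":[[0,0,0],[0,0,0],[0,0,0],[0,0,0],[0,0,0]],"jaw":[140,140,140,140,140]}'
python3 -m jog '{"travel":[[12,13.5,0],[24,27,0],[24,27,0],[24,27,0],[24,27,0]],"dr":[[0,0,0],[0,0,0],[0,0,0],[0,0,0],[0,0,0]],"jaw":[140,140,140,140,140]}'
python3 -m jog '{"travel":[[24,27,0],[24,27,0],[24,27,0],[24,27,0],[24,27,0]],"dr":[[0,0,0],[0,0,0],[0,0,0],[0,0,0],[0,0,0]],"jaw":[140,140,140,140,140]}'
python3 -m jog '{"travel":[[24,27,0],[18,20.5,0],[0,0,0],[0,0,0]],"dr":[[0,0,0],[0,0,0],[0,0,0],[0,0,0]],"jaw":[140,140,140,140]}'
python3 -c '
from h import *
s=get_state(); print(s["eef_pos"],s["contact_force"])
lid("w_or2",s["eef_pos"][:2],s["eef_pos"][2]+.064-.0284,11,50)
c=wcam()
for P in [(.6504,-.0833),(.6351,.0073),(.6196,.0981)]: print(proj(c,[*P,.02]).round(1))
print(proj(c,[.6504,-.0833,.068]))'
```

```text
time: 8.83
eef_pos: [0.3639, -0.2963, 0.1572]
tcp_rot: [0.383, 0.924, 0.0, -0.001]
contact_force: [0.6, 0.4, -1.9]
opening: 0.573
time: 9.25
eef_pos: [0.473, -0.1741, 0.1564]
tcp_rot: [0.383, 0.924, -0.0, -0.0]
contact_force: [1.2, -1.2, -1.9]
opening: 0.572
time: 9.67
eef_pos: [0.593, -0.039, 0.156]
tcp_rot: [0.383, 0.924, -0.0, -0.0]
contact_force: [0.2, -0.2, -1.7]
opening: 0.575
time: 10.0
eef_pos: [0.6346, 0.0081, 0.1556]
tcp_rot: [0.382, 0.924, -0.0, -0.001]
contact_force: [-1.3, -0.4, -1.5]
opening: 0.574
[0.63457261 0.00810697 0.1556364 ] [-1.2771063  -0.43359722 -1.54462419]
w_or2 pred [320. 342.] blob [250 246 144 161] pred box [248. 275. 145. 126.] ray [0.6338 0.0096 0.1912] tcp [0.634  0.0071 0.1556]
[261.1 301.8]
[322.8 218.3]
[394.5 120.8]
[250.3887715  332.89318401]
```

View pics/w_or2.png

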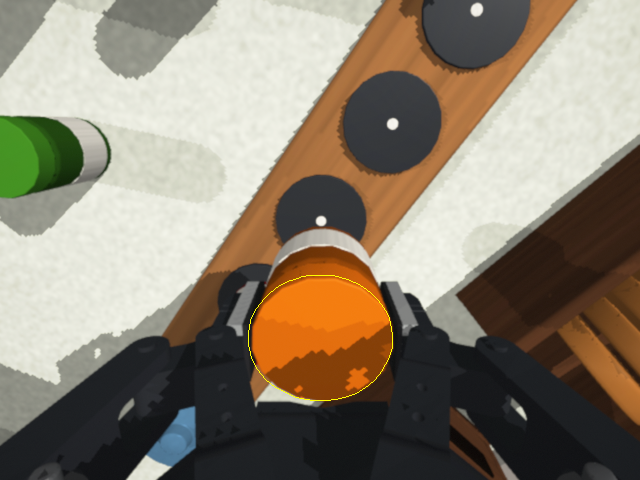

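The neighbouring slate dots are at (321,220) and (392,123), as predicted, and the orange jar is square in the jaws. The red jar should be just behind the left finger, so I'll confirm it from the top camera before lowering.

Run:
```python
from h import *
for n in ("top","scene"):
    im=cv2.cvtColor(read_camera(n),cv2.COLOR_RGB2BGR); cv2.imwrite(f"pics/{n}1.png",im)
    hsv=cv2.cvtColor(im,cv2.COLOR_BGR2HSV); m=(((hsv[...,0]<4)|(hsv[...,0]>176))&(hsv[...,1]>200)&(hsv[...,2]>80)).astype(np.uint8)
    print(n,[(cv2.boundingRect(k),cv2.contourArea(k)) for k in cv2.findContours(m,0,2)[0] if cv2.contourArea(k)>20], proj(cam(n),[.6504,-.0833,.068]))
w=cv2.imread("pics/w_or2.png")[250:350,190:290]
a=cv2.imread("pics/top1.png")[120:290,200:480]; s=cv2.imread("pics/scene1.png")[140:340,200:460]
cv2.imwrite("pics/crop2.png",np.hstack([cv2.resize(a,(520,316)),cv2.resize(s,(411,316))])[:, :800] if 0 else np.vstack([np.hstack([cv2.resize(a,(400,243)),cv2.resize(s,(316,243))])]))
```

```text
top [((384, 170, 15, 21), 191.5)] [388.19190364 179.91762207]
scene [((282, 271, 23, 21), 368.0)] [292.23231206 276.35213444]
```

View pics/crop2.png

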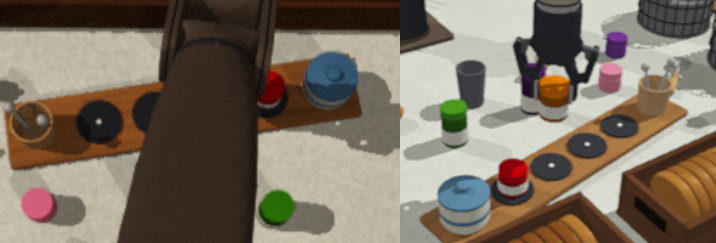

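The red jar stands centred on its slate at scene (293,282). Now I'll lower orange.

```bash
python3 -m jog '{"travel":[[0,0,-25],[0,0,-35],[0,0,-30],[0,0,-13],[0,0,-3]],"dr":[[0,0,0],[0,0,0],[0,0,0],[0,0,0],[0,0,0]],"jaw":[140,140,140,140,140]}'
python3 -m jog '{"travel":[[0,0,0],[0,0,-1],[0,0,-1],[0,0,0],[0,0,0]],"dr":[[0,0,0],[0,0,0],[0,0,0],[0,0,0],[0,0,0]],"jaw":[140,140,140,140,140]}'
python3 -m jog '{"travel":[[0,0,-1],[0,0,0],[0,0,0]],"dr":[[0,0,0],[0,0,0],[0,0,0]],"jaw":[140,140,140]}'
```

```text
time: 10.57
eef_pos: [0.6326, 0.006, 0.0482]
tcp_rot: [0.384, 0.923, -0.001, -0.002]
contact_force: [-0.5, -0.7, -0.5]
opening: 0.575
time: 10.98
eef_pos: [0.6353, 0.0068, 0.0493]
tcp_rot: [0.383, 0.924, 0.0, 0.001]
contact_force: [0.4, 0.1, -1.3]
opening: 0.576
time: 11.23
eef_pos: [0.6353, 0.0069, 0.048]
tcp_rot: [0.383, 0.924, 0.0, 0.001]
contact_force: [-0.6, -0.0, 0.8]
opening: 0.573
```

```bash
python3 -m jog '{"travel":[[0,0,-1],[0,0,0]],"dr":[[0,0,0],[0,0,0]],"jaw":[140,140]}'
python3 -m jog '{"travel":[[0,0,0],[0,0,0],[0,0,0],[0,0,0],[0,0,10]],"dr":[[0,0,0],[0,0,0],[0,0,0],[0,0,0],[0,0,0]],"jaw":[80,50,30,20,0]}'
python3 -m jog '{"travel":[[0,0,30],[0,0,35],[0,0,35],[-15,-8,5],[-27,-15,0]],"dr":[[0,0,0],[0,0,0],[0,0,0],[0,0,0],[0,0,0]],"jaw":[0,0,0,0,0]}'
python3 -m jog '{"travel":[[-30,-17,0],[-30,-17,0],[-30,-17,0],[-30,-17,0],[-16,-7,0]],"dr":[[0,0,0],[0,0,0],[0,0,0],[0,0,0],[0,0,0]],"jaw":[0,0,0,0,0]}'
python3 -m jog '{"travel":[[0,0,0]],"dr":[[0,0,0]],"jaw":[0]}'
python3 -c '
from h import *
lid("w_gr",(.457,-.091),.080,49,50)'
```

```text
time: 11.4
eef_pos: [0.6354, 0.0068, 0.0479]
tcp_rot: [0.383, 0.924, 0.0, 0.0]
contact_force: [-1.8, 0.3, 5.0]
opening: 0.579
time: 11.82
eef_pos: [0.6328, 0.0072, 0.054]
tcp_rot: [0.383, 0.924, -0.001, -0.002]
contact_force: [-0.9, 0.0, -0.7]
opening: 0.996
time: 12.23
eef_pos: [0.5967, -0.016, 0.1673]
tcp_rot: [0.382, 0.924, 0.001, 0.006]
contact_force: [-0.3, -1.1, -1.0]
opening: 0.999
time: 12.65
eef_pos: [0.4541, -0.092, 0.1615]
tcp_rot: [0.384, 0.923, -0.0, -0.0]
contact_force: [0.2, 0.7, -0.9]
opening: 0.996
time: 12.73
eef_pos: [0.4541, -0.0919, 0.1615]
tcp_rot: [0.384, 0.923, -0.0, -0.0]
contact_force: [0.9, -0.3, -0.1]
opening: 0.998
w_gr pred [325. 240.] blob [289 200  73  78] pred box [288. 203.  76.  72.] ray [ 0.4563 -0.0897  0.08  ] tcp [ 0.4559 -0.0916  0.162 ]
```

View pics/w_gr.png

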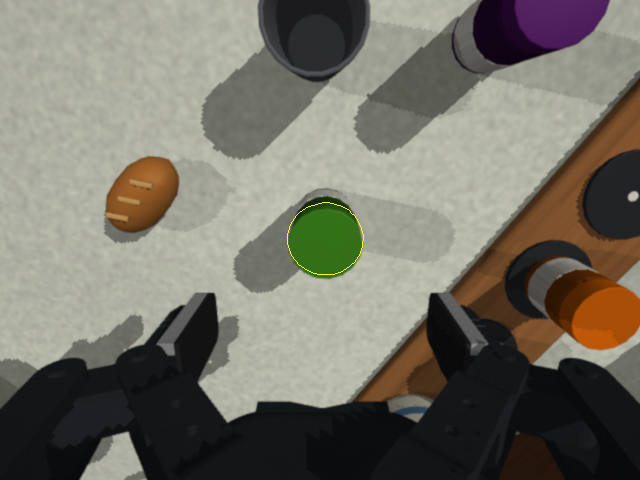

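The green lid is at (325,241), about 2 px below the prediction, and the jaws are clear. Orange stands on its slate (600,312).

```bash
python3 -m jog '{"travel":[[1,-1,-30],[0,0,-30],[0,0,-30],[0,0,-20],[0,0,-9]],"dr":[[0,0,0],[0,0,0],[0,0,0],[0,0,0],[0,0,0]],"jaw":[0,0,0,0,0]}' 40
python3 -m jog '{"travel":[[0,0,0],[0,0,0],[0,0,0]],"dr":[[0,0,0],[0,0,0],[0,0,0]],"jaw":[0,140,140]}'
python3 -m jog '{"travel":[[0,0,0],[0,0,0],[0,0,0],[0,0,0],[0,0,0]],"dr":[[0,0,0],[0,0,0],[0,0,0],[0,0,0],[0,0,0]],"jaw":[140,140,140,140,140]}'
```

```text
time: 13.2
eef_pos: [0.4567, -0.0909, 0.0396]
tcp_rot: [0.383, 0.924, 0.0, -0.002]
contact_force: [-0.5, 0.2, 0.2]
opening: 0.999
time: 13.45
eef_pos: [0.4595, -0.0925, 0.044]
tcp_rot: [0.383, 0.924, -0.0, 0.002]
contact_force: [-0.2, -0.2, 0.1]
opening: 0.75
time: 13.87
eef_pos: [0.4593, -0.0927, 0.0443]
tcp_rot: [0.383, 0.924, 0.0, 0.002]
contact_force: [-1.3, 0.3, 6.1]
opening: 0.573
```

```bash
python3 -m jog '{"travel":[[0,0,5],[0,0,20],[0,0,35],[0,0,35],[0,0,35]],"dr":[[0,0,0],[0,0,0],[0,0,0],[0,0,0],[0,0,0]],"jaw":[140,140,140,140,140]}'
python3 -m jog '{"travel":[[10,12,0],[22,26,0],[22,26,0],[22,26,0],[22,26,0]],"dr":[[0,0,0],[0,0,0],[0,0,0],[0,0,0],[0,0,0]],"jaw":[140,140,140,140,140]}'
python3 -m jog '{"travel":[[22,26,0],[22,26,0],[20,22,0],[0,0,0],[0,0,0]],"dr":[[0,0,0],[0,0,0],[0,0,0],[0,0,0],[0,0,0]],"jaw":[140,140,140,140,140]}'
python3 -m jog '{"travel":[[0,0,-25],[0,0,-35],[0,0,-30],[0,0,-13],[0,0,-3]],"dr":[[0,0,0],[0,0,0],[0,0,0],[0,0,0],[0,0,0]],"jaw":[140,140,140,140,140]}'
python3 -m jog '{"travel":[[0,0,0],[0,0,-1],[0,0,-1],[0,0,0],[0,0,0]],"dr":[[0,0,0],[0,0,0],[0,0,0],[0,0,0],[0,0,0]],"jaw":[140,140,140,140,140]}'
python3 -m jog '{"travel":[[0,0,-1],[0,0,0],[0,0,0]],"dr":[[0,0,0],[0,0,0],[0,0,0]],"jaw":[140,140,140]}'
```

```text
time: 14.28
eef_pos: [0.4567, -0.0916, 0.1732]
tcp_rot: [0.383, 0.924, 0.0, -0.001]
contact_force: [1.5, -0.6, -1.3]
opening: 0.576
time: 14.7
eef_pos: [0.556, 0.0252, 0.1723]
tcp_rot: [0.383, 0.924, -0.0, -0.0]
contact_force: [0.8, -0.5, -0.6]
opening: 0.574
time: 15.12
eef_pos: [0.6196, 0.0991, 0.1716]
tcp_rot: [0.382, 0.924, -0.0, -0.001]
contact_force: [-0.7, -1.6, -1.6]
opening: 0.569
time: 15.53
eef_pos: [0.6174, 0.0969, 0.0642]
tcp_rot: [0.384, 0.924, -0.001, -0.003]
contact_force: [0.0, -0.5, -1.1]
opening: 0.575
time: 15.95
eef_pos: [0.6202, 0.0979, 0.0652]
tcp_rot: [0.383, 0.924, 0.0, 0.001]
contact_force: [0.3, -0.4, -1.4]
opening: 0.576
time: 16.2
eef_pos: [0.6199, 0.098, 0.0636]
tcp_rot: [0.383, 0.924, 0.0, 0.0]
contact_force: [0.1, 0.5, -0.8]
opening: 0.58
```

```bash
python3 -m jog '{"travel":[[0,0,-0.7],[0,0,0],[0,0,0]],"dr":[[0,0,0],[0,0,0],[0,0,0]],"jaw":[140,140,140]}'
```

```text
time: 16.45
eef_pos: [0.62, 0.0979, 0.0636]
tcp_rot: [0.383, 0.924, 0.0, 0.0]
contact_force: [-2.4, -0.8, 5.0]
opening: 0.575
```

Contact is 5 N. I'll release and go over the purple jar.

```bash
python3 -m jog '{"travel":[[0,0,0],[0,0,0],[0,0,0],[0,0,0],[0,0,10]],"dr":[[0,0,0],[0,0,0],[0,0,0],[0,0,0],[0,0,0]],"jaw":[80,50,30,20,0]}'
python3 -m jog '{"travel":[[0,0,30],[0,0,35],[0,0,35],[-15,0,5],[-27,-1,0]],"dr":[[0,0,0],[0,0,0],[0,0,0],[0,0,0],[0,0,0]],"jaw":[0,0,0,0,0]}'
python3 -m jog '{"travel":[[-34,-1,0],[-34,-1,0],[-34,-1,0],[-20,-1,0],[-11,0,0]],"dr":[[0,0,0],[0,0,0],[0,0,0],[0,0,0],[0,0,0]],"jaw":[0,0,0,0,0]}'
python3 -m jog '{"travel":[[0,0,0]],"dr":[[0,0,0]],"jaw":[0]}'
python3 -c '
from h import *
lid("w_pu",(.4452,.0925),.096,143,40)'
```

```text
time: 16.87
eef_pos: [0.6179, 0.0979, 0.0703]
tcp_rot: [0.383, 0.924, -0.001, -0.002]
contact_force: [-0.7, 0.9, 0.1]
opening: 0.993
time: 17.28
eef_pos: [0.5818, 0.0967, 0.1836]
tcp_rot: [0.383, 0.924, 0.002, 0.005]
contact_force: [-0.3, 0.3, 1.1]
opening: 1.001
time: 17.7
eef_pos: [0.4422, 0.093, 0.1778]
tcp_rot: [0.383, 0.924, -0.0, -0.0]
contact_force: [0.6, -0.0, -0.1]
opening: 0.998
time: 17.78
eef_pos: [0.4428, 0.0931, 0.178]
tcp_rot: [0.383, 0.924, 0.0, 0.0]
contact_force: [0.6, 0.0, -0.9]
opening: 1.0
w_pu pred [323. 241.] blob [286 195  73  82] pred box [285. 204.  75.  72.] ray [0.4421 0.0943 0.096 ] tcp [0.4444 0.093  0.1784]
```

View pics/w_pu.png

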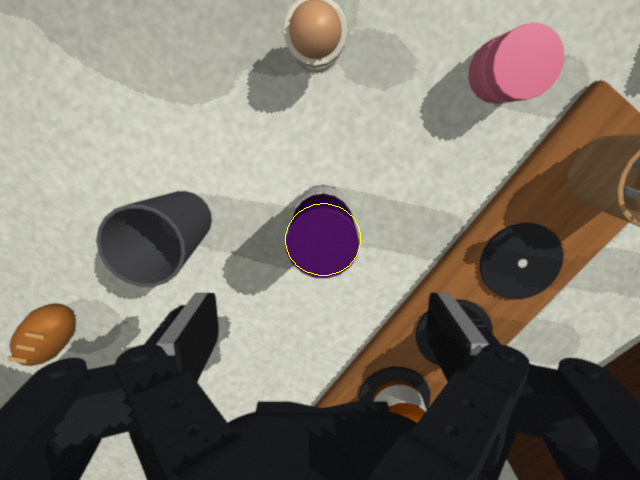

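The purple lid at (323,240) matches the prediction to 1 px. The cup (150,240) is clear of the left finger.

```bash
python3 -m jog '{"travel":[[0.3,-0.6,-30],[0,0,-30],[0,0,-30],[0,0,-20],[0,0,-9]],"dr":[[0,0,0],[0,0,0],[0,0,0],[0,0,0],[0,0,0]],"jaw":[0,0,0,0,0]}' 40
python3 -m jog '{"travel":[[0,0,0],[0,0,0],[0,0,0]],"dr":[[0,0,0],[0,0,0],[0,0,0]],"jaw":[0,140,140]}'
python3 -m jog '{"travel":[[0,0,0],[0,0,0],[0,0,0],[0,0,0],[0,0,0]],"dr":[[0,0,0],[0,0,0],[0,0,0],[0,0,0],[0,0,0]],"jaw":[140,140,140,140,140]}'
```

```text
time: 18.25
eef_pos: [0.444, 0.0922, 0.0558]
tcp_rot: [0.383, 0.924, -0.001, -0.002]
contact_force: [-0.5, 0.5, -0.4]
opening: 1.001
time: 18.5
eef_pos: [0.4469, 0.0923, 0.0603]
tcp_rot: [0.383, 0.924, 0.001, 0.002]
contact_force: [0.3, -0.2, 0.5]
opening: 0.749
time: 18.92
eef_pos: [0.4466, 0.0921, 0.0606]
tcp_rot: [0.383, 0.924, 0.0, 0.002]
contact_force: [-1.6, -1.3, 6.4]
opening: 0.576
```

```bash
python3 -m jog '{"travel":[[0,0,5],[0,0,20],[0,0,35],[0,0,35],[0,0,35]],"dr":[[0,0,0],[0,0,0],[0,0,0],[0,0,0],[0,0,0]],"jaw":[140,140,140,140,140]}'
python3 -m jog '{"travel":[[10,6,0],[27,16.4,0],[27,16.4,0],[27,16.4,0],[27,16.4,0]],"dr":[[0,0,0],[0,0,0],[0,0,0],[0,0,0],[0,0,0]],"jaw":[140,140,140,140,140]}'
python3 -m jog '{"travel":[[27,16.4,0],[14,8.3,0],[0,0,0],[0,0,0]],"dr":[[0,0,0],[0,0,0],[0,0,0],[0,0,0]],"jaw":[140,140,140,140]}'
python3 -m jog '{"travel":[[0,0,-25],[0,0,-35],[0,0,-30],[0,0,-13],[0,0,-3]],"dr":[[0,0,0],[0,0,0],[0,0,0],[0,0,0],[0,0,0]],"jaw":[140,140,140,140,140]}'
python3 -m jog '{"travel":[[0,0,0],[0,0,-1],[0,0,-1],[0,0,0],[0,0,0]],"dr":[[0,0,0],[0,0,0],[0,0,0],[0,0,0],[0,0,0]],"jaw":[140,140,140,140,140]}'
python3 -m jog '{"travel":[[0,0,-1],[0,0,0],[0,0,0]],"dr":[[0,0,0],[0,0,0],[0,0,0]],"jaw":[140,140,140]}'
```

```text
time: 19.33
eef_pos: [0.4439, 0.0925, 0.1894]
tcp_rot: [0.383, 0.924, -0.0, -0.001]
contact_force: [0.2, -0.0, -1.2]
opening: 0.578
time: 19.75
eef_pos: [0.5635, 0.1648, 0.1883]
tcp_rot: [0.383, 0.924, -0.0, -0.0]
contact_force: [0.6, -0.2, -2.5]
opening: 0.576
time: 20.08
eef_pos: [0.6035, 0.1889, 0.1877]
tcp_rot: [0.383, 0.924, -0.001, -0.001]
contact_force: [-0.3, 0.2, -1.9]
opening: 0.577
time: 20.5
eef_pos: [0.601, 0.1874, 0.0805]
tcp_rot: [0.383, 0.924, -0.002, -0.003]
contact_force: [0.3, 0.3, -1.4]
opening: 0.577
time: 20.92
eef_pos: [0.6044, 0.1887, 0.0815]
tcp_rot: [0.383, 0.924, 0.0, 0.001]
contact_force: [-0.2, 0.5, -2.1]
opening: 0.57
time: 21.17
eef_pos: [0.6042, 0.1887, 0.0799]
tcp_rot: [0.383, 0.924, 0.0, 0.0]
contact_force: [-0.6, -0.0, -1.5]
opening: 0.574
```

```bash
python3 -m jog '{"travel":[[0,0,-0.7],[0,0,0],[0,0,0]],"dr":[[0,0,0],[0,0,0],[0,0,0]],"jaw":[140,140,140]}'
```

```text
time: 21.42
eef_pos: [0.6043, 0.1886, 0.0799]
tcp_rot: [0.383, 0.924, 0.0, 0.0]
contact_force: [-2.0, -0.5, 3.7]
opening: 0.578
```

Contact is 3.7 N. I'll release, retreat and check everything from the fixed cameras.

```bash
python3 -m jog '{"travel":[[0,0,0],[0,0,0],[0,0,0],[0,0,0],[0,0,10]],"dr":[[0,0,0],[0,0,0],[0,0,0],[0,0,0],[0,0,0]],"jaw":[80,50,30,20,0]}'
python3 -m jog '{"travel":[[0,0,30],[0,0,35],[0,0,35],[-15,10,15],[-25,20,0]],"dr":[[0,0,0],[0,0,0],[0,0,0],[0,0,0],[0,0,0]],"jaw":[0,0,0,0,0]}'
python3 -m jog '{"travel":[[-25,30,0],[-25,30,0],[-25,30,0],[-25,30,0],[-15,30,0]],"dr":[[0,0,0],[0,0,0],[0,0,0],[0,0,0],[0,0,0]],"jaw":[0,0,0,0,0]}'
python3 -m jog '{"travel":[[0,30,0],[0,20,0],[0,0,0],[0,0,0]],"dr":[[0,0,0],[0,0,0],[0,0,0],[0,0,0]],"jaw":[0,0,0,0]}'
python3 - <<'E'
from h import *
tg={"red":(.6504,-.0833,.048,0),"orange":(.6351,.0073,.064,11),"green":(.6196,.0981,.080,49),"purple":(.6042,.1887,.096,143)}
ims={}
for n in ("top","scene"):
    im=ims[n]=cv2.cvtColor(read_camera(n),cv2.COLOR_RGB2BGR); hsv=cv2.cvtColor(im,cv2.COLOR_BGR2HSV).astype(int); K=cam(n)
    for k,(x,y,h,hu) in tg.items():
        m=((np.abs((hsv[...,0]-hu+90)%180-90)<9)&(hsv[...,1]>150)&(hsv[...,2]>(45 if k=="purple" else 70))).astype(np.uint8)
        q=proj(K,[x,y,h+.02]); cs=[c for c in cv2.findContours(m,0,2)[0] if cv2.contourArea(c)>60]
        c=min(cs,key=lambda c:np.linalg.norm(cv2.minEnclosingCircle(c)[0]-q)); e=np.array([proj(K,[x+.025*np.cos(a),y+.025*np.sin(a),h+.02]) for a in np.arange(0,6.28,.1)])
        cv2.polylines(im,[np.int32(np.round(e))],True,(255,255,0))
        b=cv2.boundingRect(c); print(n,k,"seen L,T,R,B",b[0],b[1],b[0]+b[2],b[1]+b[3],"pred",*e.min(0).round(1),*e.max(0).round(1))
a=cv2.resize(ims["top"][120:340,150:510],(720,440),interpolation=2)
cv2.imwrite("pics/end_top.png",a); cv2.imwrite("pics/end_scene.png",cv2.resize(ims["scene"][150:350,180:480],(780,520)))
E
```

```text
time: 21.83
eef_pos: [0.6023, 0.1883, 0.0866]
tcp_rot: [0.383, 0.924, -0.001, -0.002]
contact_force: [-0.6, -0.2, -1.0]
opening: 0.999
time: 22.25
eef_pos: [0.5686, 0.2179, 0.2115]
tcp_rot: [0.385, 0.923, 0.003, 0.006]
contact_force: [0.4, 0.8, -0.1]
opening: 0.999
time: 22.67
eef_pos: [0.4467, 0.3699, 0.2049]
tcp_rot: [0.383, 0.924, 0.0, -0.0]
contact_force: [1.1, 0.2, -0.5]
opening: 0.996
time: 23.0
eef_pos: [0.4487, 0.4193, 0.2044]
tcp_rot: [0.382, 0.924, 0.0, 0.0]
contact_force: [0.3, -0.3, 0.5]
opening: 0.999
top red seen L,T,R,B 377 169 400 193 pred 377.1 169.4 399.3 190.5
top orange seen L,T,R,B 312 162 417 197 pred 336.9 173.0 359.5 194.6
top green seen L,T,R,B 296 178 318 199 pred 295.3 176.9 318.3 198.8
top purple seen L,T,R,B 254 182 275 203 pred 252.5 180.9 275.8 203.2
scene red seen L,T,R,B 281 271 306 293 pred 279.7 268.5 304.8 284.5
scene orange seen L,T,R,B 315 246 342 271 pred 313.5 244.5 337.5 258.9
scene green seen L,T,R,B 346 224 367 242 pred 344.7 222.3 367.8 235.3
scene purple seen L,T,R,B 374 203 395 229 pred 373.5 201.7 395.8 213.5
```

View pics/end_top.png

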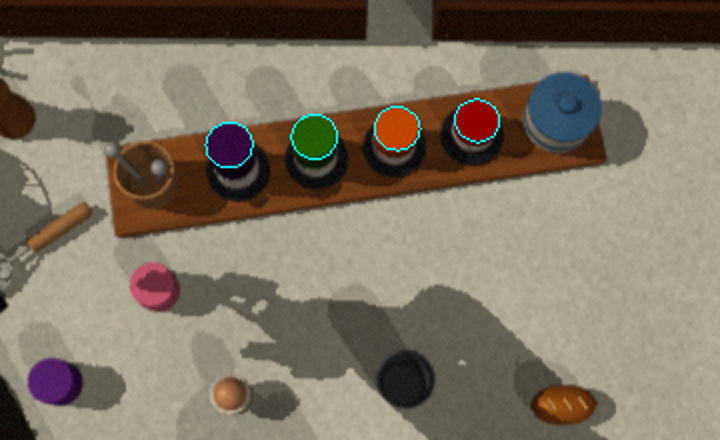

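View pics/end_scene.png

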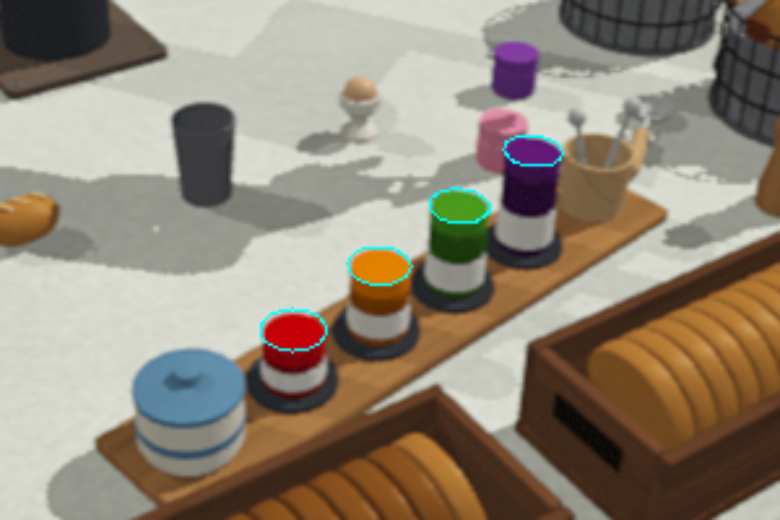

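In the top crop, purple (230,145), green (314,137), orange (397,128) and red (476,121) all fill their predicted outlines. The scene crop shows all four upright on their slates, shortest by the crock and tallest by the spoon pot. The cup and decoys haven't moved, and the gripper is clear.

```bash
python3 -c 'from plant import *; sign_off()'
```

```text
the job is handed in; nothing more can be done
```

All four jars stand upright on their slates in order of height: red next to the butter crock, then orange, green and purple by the spoon pot. I handed the job in at about 23 s of the 99 s allowed. Each jar was lowered until light contact (about 4 to 6 N on the wrist sensor) before release.

In the last top and scene pictures, every lid lies on its predicted outline above its slate centre, within 1–2 px (about 2–4 mm). The cup and the look-alikes had not moved, and the gripper was away from everything.

- **Orange, top view:** the automatic box was invalid because it merged with the brown board. I judged that jar by eye in the top picture and by its scene-view measurement; both agree.
- **Wrist check of orange before lowering:** the slate dots were about 2 px off because the arm was still settling. The final pictures show no error from it.

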